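# Clear the timer off the cupcake box and hold its lid half open

### The arm

A 6-joint arm with a two-finger parallel gripper is mounted at the origin on a cart in front of the work surface, level with it; the furniture and walls round the work are solid. World frame = base frame: x ahead of the robot, y to its left, z up, the work surface at z = 0. Lengths are in mm, angles in rad, forces in N, time in s.
With the tool pointing down it reaches from about 350 to 775 mm from the base axis. Payload 7.3 kg.
Tool frame: the origin (TCP) lies midway between the tips of the shut fingers; the grasp point (between the pads) lies 19 mm behind it; x points along the fingers, y is the direction in which the jaws open and shut, and the axes are right-handed (so a half turn about x gives the same grasp; the last joint's range is limited). The gripper opens to 92 mm and grips with 3 to 60 N. Pads are 19 mm wide; open, the fingers measure 130 mm over their backs; the gripper's body (75 mm by 190 mm) begins 47 mm behind the grasp point.
Start: joints at [-1.341, 0.342, 1.524, -0, 1.275, -0.146], TCP at [192.707, -488.374, 226.741] pointing down, gripper open.
Joint ranges: [-2.53, 2.53], [-0.77, 2.02], [0.04, 2.7], [-1, 4.14], [0.28, 2.66], [-3.11, 3.11]. Speed limits (rad/s): [2.57, 2.57, 3.14, 3.14, 3.14, 3.14].

### API

Orientations are given as [roll, pitch, yaw] about the fixed x, y, z axes, in that order (R = Rz(yaw) Ry(pitch) Rx(roll)).
In Python, from plant import get_obs, capture, close_job gives the robot as it stands. The module is installed in compiled form; this text tells all that it offers.
- The arm moves only by the tool send_rows, never from a script. Its argument "moves" is a list of rows, each a list of 4 numbers: the shift along the tool's x, y, z in mm, then the turn about the tool's x in degrees. In form: [[tx, ty, tz, yaw], ...]. A call has 1 to 8 rows; each row shifts and turns the commanded pose from where the row before left it, along the tool's axes as they then stand; what a row does not reach is not made up. A row lasts 1/8 s, in which the tool goes at most 62.5 mm and 10.7 degrees, less where a joint would pass 70% of its speed; a pose out of reach is approached as far as the arm can. A call with a gripper value outside its range is refused whole. "hand" is the opening, from 0 (shut) to 1 (fully open), set as the call begins (left out, the last holds). The fingers move at their own pace and stop on an object; the grip force is fixed at half the most. Time passes only in rows, so rows that do not move let the fingers close. It gives the time, the measured TCP pose, the force and the opening at its end, in the units of the state.
- get_obs(): the state, without advancing time (a new reading comes with each control period).
- capture(name): name is "side" or "top"; returns a dict with "image" (400x640x3 uint8, red, green, blue), "K" (3x3 intrinsics, pixels), "position" and "attitude" of the camera in the world. Camera axes: x right, y down, z forward; pixel columns grow to the right and rows downward; lengths in mm; the calibration is good to about 2 mm. A picture is of the moment at which its call begins. There is no depth.
- close_job(): hands the job in, once; it reports no verdict.
The state is a dict: "time": time; "joint_positions": joint angles; "dq": joint speeds; "tau": joint torques, N m; "tool_pos": TCP position; "tcp_rot": TCP orientation; "contact_force": force on the tool from outside, world axes, zero at the start; "moment": the same for the moment, N m; "grip_width": finger opening in mm.
Only numpy, scipy, OpenCV 4.12 (cv2) and the standard library are available. Lean on these libraries where they do the work, as an engineer would, in place of code of your own. Each camera call takes 0.05 s, during which the arm holds its last target. There are 200 camera calls.

### The job

I want to put the last cupcake into the metal box: take the kitchen timer off its lid and set it down upright on the worktop beside the box, leaving the lid shut until that is done. Then raise the lid by its bar handle to 45 degrees and keep holding the handle there with the fingers: the lid falls shut if let go, so your program finishes while still holding it. Leave the cupcake and the roll of tape on the worktop where they are.

Things in the scene. Friction and masses are not known exactly. Their poses are not given: they have to be found in the camera images.
- kitchen_timer: Wind-up kitchen timer, about 120 g: round white body 62 mm across and 28 mm high, with a red knob 46 mm across on top of it (total height 44 mm). Origin: centre of its underside, z up. Starts upright on the middle of the box's closed lid. The body can be gripped across its 62 mm. Apart from the box, the worktop is free for x 0.45 to 0.65, y -0.30 to 0.19.
- cupcake_box: Plain steel box standing firmly on the worktop (it does not slide or tip), 200 mm deep (its x), 220 mm wide (its y), 100 mm high, with cupcakes in it. Origin: centre of its underside; its -x side, with the lid's handle, faces roughly the robot, its yaw varies. The closed lid's top face is 106 mm above the worktop.
- box_lid (a joint): Angle of the lid of the box, in rad: 0 shut and level, growing as the lid opens upward (0.785 = 45 degrees; stop at 1.75). The lid is hinged along the box's far (+x) top edge, weighs 400 g with its handle and falls shut by its own weight when let go at 45 degrees; a free hinge, no spring.
- lid_hinge (a point): Middle of the lid's hinge line, on the far top edge of the box: 100 mm from the box's origin along the box's +x, 100 mm above the worktop. The hinge line is parallel to the box's y.
- lid_bar (a point): Middle of the lid's bar handle: a round steel bar, 12 mm thick, 200 mm long, parallel to the hinge line, on a lug at each end. 245 mm from the hinge line; 103.5 mm above the worktop with the lid shut, 276 mm up and 171 mm in front of the hinge line at 45 degrees. 35 mm gap between bar and lid edge, free below. It may turn within the grip. x: from bar to hinge, y: along the bar.
- lid_handle: The same bar handle as a part of the lid (bar and lugs); its origin lies on the middle of the hinge line, not at the bar. x points from the bar to the hinge, y along the bar.
- dipped_cupcake: Bystander: a dark sprinkle-coated cupcake in a pleated cup, 76 mm across and 71 mm high, standing on the worktop to the left. Origin: centre of its underside.
- label_tape: Bystander: a roll of tape, 100 mm across and 25 mm high, lying on the worktop at the near right. Origin: centre of its underside.
Not all that is in view belongs to the job. What is shaped like the kitchen_timer but blue, orange or turquoise is not meant.

How it is judged (in metres and radians):
On the way, in this order (a step that is already met when the one before it is completed fails the run):
1. the timer stands upright on the worktop beside the box, let go, with the lid still shut (height (world z) of kitchen_timer below 0.012 m and angle between kitchen_timer's own z axis and vertical below 0.1 rad and horizontal distance between kitchen_timer and cupcake_box above 0.13 m and contact force between the fingers and kitchen_timer below 0.05 N and linear speed of kitchen_timer below 0.03 m/s and value of joint box_lid below 0.1 rad), for 0.2 s.
2. the lid is held by its handle at 45 degrees (value of joint box_lid between 0.68 and 0.89 rad and velocity of joint box_lid between -0.1 and 0.1 rad/s and contact force between the fingers and lid_handle above 0.3 N), for 0.5 s.
At the end, for the whole second after the job is handed in: The fingers hold the lid by its bar handle, at rest at 45 degrees (39 to 51 degrees), and the timer stands upright on the worktop clear of the box (its centre more than 0.13 m from the box's centre), not touched by the fingers (all of step 2 and height (world z) of kitchen_timer below 0.012 m and angle between kitchen_timer's own z axis and vertical below 0.1 rad and horizontal distance between kitchen_timer and cupcake_box above 0.13 m and contact force between the fingers and kitchen_timer below 0.05 N and linear speed of kitchen_timer below 0.03 m/s); the arm keeps its last pose, push and grip.
It fails at once if the lid is raised (over 7 degrees) while the timer is still off the worktop (value of joint box_lid above 0.12 rad and height (world z) of kitchen_timer above 0.03 m).
It fails at once if the timer is tipped over (angle between kitchen_timer's own z axis and vertical above 0.7 rad).
It fails at once if the timer is dropped or thrown (faster than 1 m/s) (linear speed of kitchen_timer above 1 m/s).
It fails at once if the cupcake on the worktop is moved by more than 30 mm (distance of dipped_cupcake from where it was at the start of the episode above 0.03 m).
It fails at once if the roll of tape is moved by more than 30 mm (distance of label_tape from where it was at the start of the episode above 0.03 m).
It also fails if it takes over 54 s, if anything falls off the work surface, if the arm or the gripper's body presses on something with over 40 N, if the wrist force passes 120 N, or if a joint passes its speed limit or range.

## Working session

There is one attempt and no reset: what is moved stays moved. The work goes in short steps, Python scripts to look and compute and a tool call to move; the robot and the scene stay as the last step left them, time stands still between calls to the robot, and variables do not carry over. Pictures are saved under pics/ and viewed, about 8 in all and at most 12, crops included, and the job is handed in when it is done.

Besides the shell and the picture viewer there is one more tool, called as a command line: name --pt "numbers of a row" for each row, then --argument value for the rest. send_rows: Moves the arm, as the interface text tells. Its arguments: {"type":"object","properties":{"moves":{"type":"array","items":{"type":"array","items":{"type":"number"}}},"hand":{"type":"number"}},"required":["moves"]}

```bash
mkdir -p pics
python3 - <<'E'
from plant import *
import cv2
o=get_obs()
print({k:o[k] for k in('time','tool_pos','tcp_rot','grip_width')})
for n in('top','side'):
    c=capture(n); cv2.imwrite(f'pics/{n}0.png',c['image'][:,:,::-1]); print(n,c['K'],c['position'],c['attitude'])
E
```

```text
{'time': 0.0, 'tool_pos': array([ 192.61076308, -487.94095808,  226.04416578]), 'tcp_rot': array([-1.72449399,  1.56922466,  1.79291331]), 'grip_width': 91.69963934960774}
top [[363.8281445    0.         326.87133205]
 [  0.         363.8281445  198.17896123]
 [  0.           0.           1.        ]] [ 341.15080217  -18.04280051 1057.17577806] [-2.93752969 -0.00572727 -1.47001234]
side [[375.09305522   0.         324.95262442]
 [  0.         375.09305522 198.21936432]
 [  0.           0.           1.        ]] [477.50955243 898.60934935 677.08395971] [-2.14148159 -0.02336618 -3.05437193]
```

View pics/top0.png

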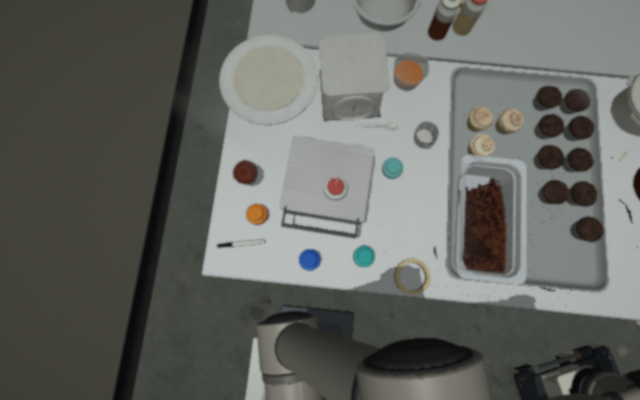

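View pics/side0.png

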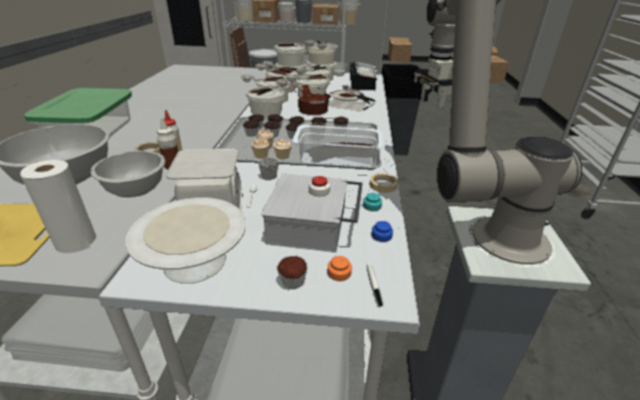

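The top view shows the red-knob timer near (335,188) on the lid, with the bar at about (284..359, 214..236). Blue, orange and turquoise decoys stand around the box. I'll enlarge it.

```bash
python3 - <<'E'
import cv2
a=cv2.imread('pics/top0.png')[125:275,235:435]
cv2.imwrite('pics/c0.png',cv2.resize(a,None,fx=4,fy=4,interpolation=cv2.INTER_CUBIC))
E
cat > h.py <<'E'
import numpy as np
from scipy.spatial.transform import Rotation as R
CAM={'top':(363.828,326.871,198.179,[341.151,-18.043,1057.176],[-2.93752969,-0.00572727,-1.47001234]),
'side':(375.093,324.953,198.219,[477.510,898.609,677.084],[-2.14148159,-0.02336618,-3.05437193])}
def pt(u,v,z,n='top'):
    f,cx,cy,p,e=CAM[n]; d=R.from_euler('xyz',e).apply([(u-cx)/f,(v-cy)/f,1]); p=np.array(p)
    return p+d*(z-p[2])/d[2]
def px(P,n='top'):
    f,cx,cy,p,e=CAM[n]; q=R.from_euler('xyz',e).inv().apply(np.array(P)-p); return np.array([cx+f*q[0]/q[2],cy+f*q[1]/q[2]])
E
```

```text
(no output)
```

View pics/c0.png

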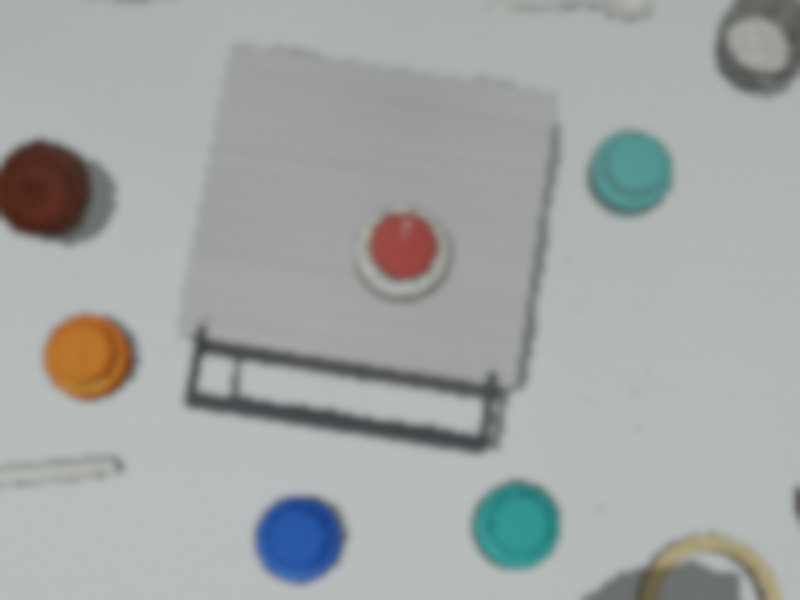

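Run:
```python
from h import *
np.set_printoptions(precision=1,suppress=True)
c=lambda x,y,z:pt(235+x/4,125+y/4,z)
L=[c(*p,106) for p in((235,45),(557,95),(522,388),(185,335))]
print('lid',*L,np.mean(L,0)); print([np.linalg.norm(L[i]-L[i-1])for i in range(4)])
B=[c(188,401,103.5),c(487,443,103.5)];print('bar',*B,np.mean(B,0),np.linalg.norm(B[0]-B[1]))
d=B[0]-B[1];print('yaw',np.arctan2(-d[0],d[1]),[np.arctan2(-(a-b)[0],(a-b)[1]) for a,b in((L[0],L[1]),(L[3],L[2]))],[np.arctan2((a-b)[1],(a-b)[0]) for a,b in((L[0],L[3]),(L[1],L[2]))])
print('knob',c(404,245,150),'body',c(403,253,134), 'side knob',pt(319,181,150,'side'))
for n,p in dict(org=(88,357),blu=(300,538),turq=(517,525),turq2=(630,172),tape=(708,600),cup=(42,190),jar=(758,60)).items(): print(n,c(*p,30))
```

```text
lid [702.2 105.1 106. ] [ 688.9 -119.3  106. ] [ 484.1 -111.4  106. ] [496.7 113.8 106. ] [593.   -2.9 106. ]
[np.float64(205.67998961195178), np.float64(224.74346340236332), np.float64(204.9011387645489), np.float64(225.56860256087361)]
bar [453.6 106.6 103.5] [445.9 -91.7 103.5] [449.8   7.5 103.5] 198.4730772924202
yaw -0.038431973819663345 [np.float64(-0.05953921481813202), np.float64(-0.05601622153749335)] [np.float64(-0.04254350623754892), np.float64(-0.03845798420907655)]
knob [561.9 -24.5 150. ] body [560.4 -24.4 134. ] side knob [561.1  -7.5 150. ]
org [486.3 191.1  30. ]
blu [374.9  26.7  30. ]
turq [ 399.1 -123.    30. ]
turq2 [ 662.9 -185.1   30. ]
tape [ 361.3 -258.6   30. ]
cup [605.3 241.7  30. ]
jar [ 759.5 -274.7   30. ]
```

Run:
```python
from h import *
import cv2
a=cv2.imread('pics/side0.png')
s=cv2.resize(a[160:260,250:380],None,fx=6,fy=6,interpolation=cv2.INTER_CUBIC)
def pr(P,c): 
    u=(px(P,'side')-[250,160])*6; cv2.circle(s,tuple(int(x) for x in u),4,c,-1)
for P in([702,105,106],[689,-119,106],[484,-111,106],[497,114,106],[453.6,106.6,103.5],[446,-92,103.5]): pr(P,(0,255,0))
pr([561.5,-24.5,150],(255,0,0)); pr([561.5,-24.5,106],(255,255,0))
cv2.imwrite('pics/c1.png',s)
```

```text
(no output)
```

View pics/c1.png

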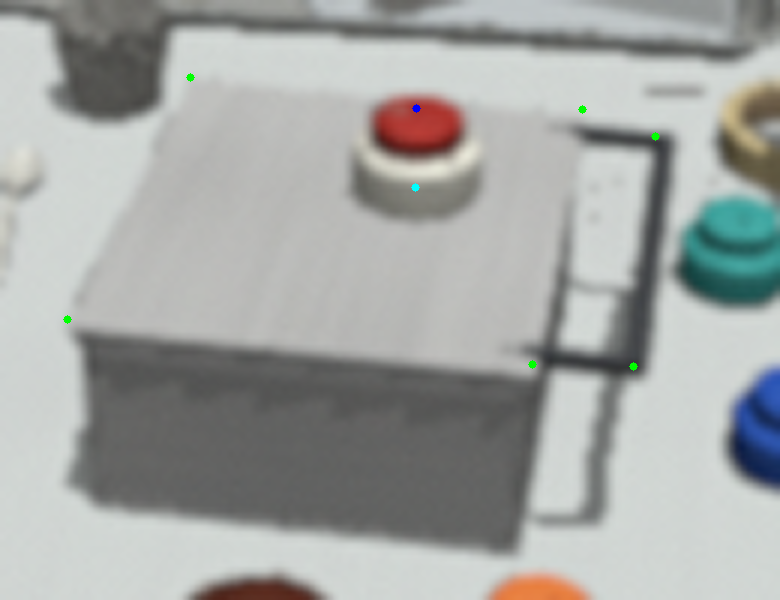

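The side view puts things about 5 mm further left than the top view does: the real bar corner is at (665,140) in the crop, against (655,136) projected. I'll average the two: timer (559,-20), bar middle (448,9), yaw -0.045.

```bash
cat >> h.py <<'E'
def plan(P,yawbox=None):
    from plant import get_obs
    o=get_obs(); M=R.from_euler('xyz',o['tcp_rot']).as_matrix()
    print('t',o['time'],'tcp',o['tool_pos'].round(1),'F',o['contact_force'].round(1),'w',round(o['grip_width'],1)); print(M.round(3))
    if yawbox is not None:
        d=np.array([np.cos(yawbox),np.sin(yawbox),0]); a=np.degrees(np.arctan2(M[:,2]@d,M[:,1]@d)); a=(a+90)%180-90
        print('turn',a); M=M@R.from_euler('x',a,degrees=True).as_matrix(); print(M.round(3))
    print('delta tool',(M.T@(np.array(P)-o['tool_pos'])).round(1))
E
python3 -c "
from h import *
plan([559,-20,226],-0.045)"
```

```text
t 0.1 tcp [ 192.6 -488.   226.1] F [ 0.4  0.6 -0.6] w 91.9
[[-0.     0.367 -0.93 ]
 [ 0.001 -0.93  -0.367]
 [-1.    -0.001 -0.   ]]
turn -65.88829182241145
[[-0.     0.999 -0.045]
 [ 0.001 -0.045 -0.999]
 [-1.    -0.    -0.001]]
delta tool [   0.6  344.9 -484. ]
```

send_rows --pt "0 0 0 -9.4" --pt "0 0 0 -9.4" --pt "0 0 0 -9.4" --pt "0 0 0 -9.4" --pt "0 0 0 -9.4" --pt "0 0 0 -9.4" --pt "0 0 0 -9.5" --hand 1

```text
time: 0.98
tool_pos: [192.6, -488.1, 226.3]
tcp_rot: [-2.868, 1.57, 1.805]
contact_force: [-0.5, 0.1, -0.1]
grip_width: 91.7
```

send_rows --pt "0 24 -34 0" --pt "0 24 -34 0" --pt "0 24 -34 0" --pt "0 24 -34 0" --pt "0 24 -34 0" --pt "0 24 -34 0" --pt "0 24 -34 0" --pt "0 24 -34 0"

```text
time: 1.98
tool_pos: [397.2, -224.0, 226.5]
tcp_rot: [-1.982, 1.57, 2.685]
contact_force: [1.0, -0.0, -0.4]
grip_width: 91.7
```

send_rows --pt "0 24 -34 0" --pt "0 24 -34 0" --pt "0 24 -34 0" --pt "0 24 -34 0" --pt "0 24 -34 0" --pt "0 24 -34 0" --pt "0 0 0 0"

```text
time: 2.85
tool_pos: [550.5, -25.8, 225.9]
tcp_rot: [-2.078, 1.57, 2.593]
contact_force: [-0.2, -0.0, 0.2]
grip_width: 92.2
```

Run:
```python
from h import *
from plant import *
import cv2
plan([559,-20,113],-0.045)
T=capture('top')['image'][125:275,235:435,::-1]; S=capture('side')['image'][120:250,250:420,::-1]
T=cv2.resize(T,(400,300),interpolation=2);S=cv2.resize(S,(400,300),interpolation=2)
cv2.imwrite('pics/d.png',cv2.resize(np.hstack([T,S]),(800,300)))
```

```text
t 2.85 tcp [550.5 -25.8 225.9] F [-0.2 -0.   0.2] w 92.2
[[-0.001  0.999 -0.041]
 [ 0.    -0.041 -0.999]
 [-1.    -0.001 -0.   ]]
turn 0.20885231061738807
[[-0.001  0.999 -0.045]
 [ 0.    -0.045 -0.999]
 [-1.    -0.001 -0.   ]]
delta tool [112.9   8.4  -6.1]
```

View pics/d.png

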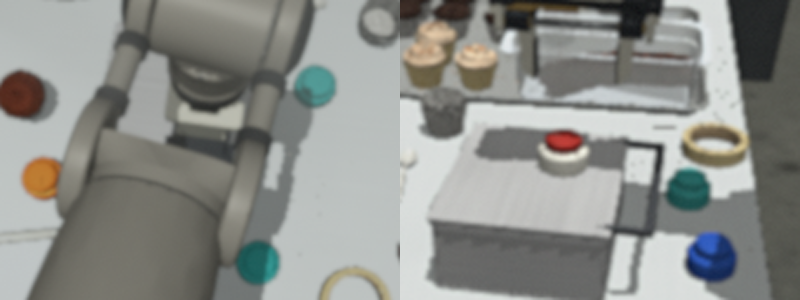

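The side crop shows the fingers (left 527, right 630) straddling the timer at 563, once the remaining 8 mm of +x is added. Next I move sideways, descend and grip.

send_rows --pt "0 8.5 -6 0.2" --pt "25 0 0 0" --pt "30 0 0 0" --pt "30 0 0 0" --pt "20 0 0 0" --pt "7 0 0 0" --pt "0 0 0 0"

```text
time: 3.82
tool_pos: [558.6, -22.7, 114.9]
tcp_rot: [0.016, 1.571, -1.604]
contact_force: [0.6, 0.4, 0.4]
grip_width: 91.6
```

Run:
```python
from h import *
from plant import *
import cv2
plan([559,-20,112],-0.045)
S=capture('side')['image'][130:230,260:400,::-1]
cv2.imwrite('pics/e.png',cv2.resize(S,None,fx=5,fy=5,interpolation=2))
```

```text
t 3.825 tcp [558.6 -22.7 114.9] F [0.6 0.4 0.4] w 91.6
[[-0.     0.999 -0.049]
 [-0.    -0.049 -0.999]
 [-1.     0.     0.   ]]
turn -0.2370865192196021
[[-0.     0.999 -0.045]
 [-0.    -0.045 -0.999]
 [-1.     0.     0.   ]]
delta tool [ 2.9  0.3 -2.7]
```

View pics/e.png

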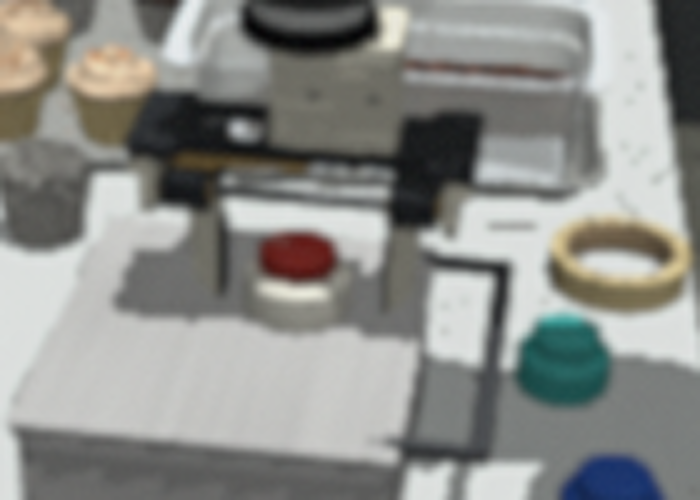

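The timer (centre column 297) sits well between the fingers (inner edges 222 and 390), with the tips just above the lid. Closing now.

send_rows --pt "1 0 -3 0" --pt "0 0 0 0" --pt "0 0 0 0" --pt "0 0 0 0" --pt "0 0 0 0" --pt "0 0 0 0" --pt "0 0 0 0" --hand 0.4

```text
time: 4.75
tool_pos: [559.1, -19.3, 114.1]
tcp_rot: [1.457, 1.57, -0.162]
contact_force: [1.8, 0.4, 3.5]
grip_width: 60.0
```

send_rows --pt "-3 0 0 0" --pt "-8 0 0 0" --pt "-15 0 0 0" --pt "-15 0 0 0" --pt "-10 0 0 0" --pt "0 0 0 0"

```text
time: 5.5
tool_pos: [559.1, -19.4, 165.9]
tcp_rot: [1.402, 1.569, -0.218]
contact_force: [-1.1, 0.1, -0.9]
grip_width: 59.7
```

```bash
python3 -c "
from h import *
plan([545,-220,165])"
```

```text
t 5.5 tcp [559.1 -19.4 165.9] F [-1.1  0.1 -0.9] w 59.7
[[ 0.002  0.999 -0.048]
 [-0.    -0.048 -0.999]
 [-1.     0.002  0.   ]]
delta tool [  1.   -4.4 201.1]
```

send_rows --pt "0 -0.5 15 0" --pt "0 -0.5 30 0" --pt "0 -0.5 36 0" --pt "0 -0.5 40 0" --pt "0 -0.5 36 0" --pt "0 -0.5 30 0" --pt "0 0 14 0" --pt "0 0 0 0"

```text
time: 6.5
tool_pos: [545.4, -220.6, 164.2]
tcp_rot: [-2.071, 1.57, 2.592]
contact_force: [-0.8, 0.3, -2.5]
grip_width: 59.7
```

send_rows --pt "15 0 0 0" --pt "30 0 0 0" --pt "35 0 0 0" --pt "35 0 0 0" --pt "22 0 0 0" --pt "10 0 0 0" --pt "5 0 0 0" --pt "0 0 0 0"

```text
time: 7.5
tool_pos: [546.2, -219.8, 13.0]
tcp_rot: [1.025, 1.57, -0.593]
contact_force: [-0.3, 0.0, -0.9]
grip_width: 59.6
```

Run:
```python
from h import *
from plant import *
import cv2
plan([559,-20,112],-0.045)
S=capture('side')['image'][110:230,270:430,::-1]
cv2.imwrite('pics/f.png',cv2.resize(S,None,fx=5,fy=5,interpolation=2))
```

```text
t 7.5 tcp [ 546.2 -219.8   13. ] F [-0.3  0.  -0.9] w 59.6
[[ 0.001  0.999 -0.048]
 [-0.    -0.048 -0.999]
 [-1.     0.001  0.   ]]
turn -0.1673105122333567
[[ 0.001  0.999 -0.045]
 [-0.    -0.045 -0.999]
 [-1.     0.001  0.   ]]
delta tool [ -99.     3.9 -200.1]
```

View pics/f.png

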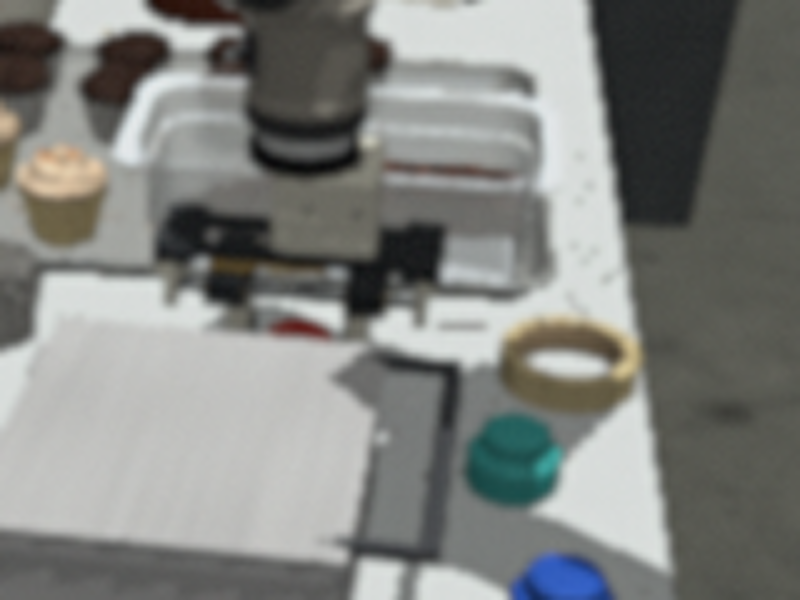

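The timer is still gripped, with the red knob showing behind the box at (300,328). Lowering gently until contact.

send_rows --pt "2 0 0 0" --pt "1 0 0 0" --pt "0 0 0 0"

```text
time: 7.92
tool_pos: [545.9, -220.0, 9.8]
tcp_rot: [0.818, 1.571, -0.801]
contact_force: [-0.3, -0.1, -0.9]
grip_width: 59.4
```

send_rows --pt "1 0 0 0" --pt "1 0 0 0" --pt "0 0 0 0"

```text
time: 8.3
tool_pos: [546.0, -220.0, 8.1]
tcp_rot: [0.748, 1.57, -0.871]
contact_force: [-2.1, 0.9, 3.8]
grip_width: 59.9
```

send_rows --pt "0 0 0 0" --pt "0 0 0 0" --pt "0 0 0 0" --pt "0 0 0 0" --pt "0 0 0 0" --pt "0 0 0 0" --hand 1

```text
time: 9.05
tool_pos: [545.9, -219.9, 7.7]
tcp_rot: [0.21, 1.571, -1.409]
contact_force: [-0.8, 0.0, 0.3]
grip_width: 91.6
```

send_rows --pt "-10 0 0 0" --pt "-20 0 0 0" --pt "-30 0 0 0" --pt "-35 0 0 0" --pt "-35 0 0 0" --pt "-30 0 0 0" --pt "-10 0 0 0" --pt "0 0 0 0"

```text
time: 10.05
tool_pos: [545.9, -219.9, 178.0]
tcp_rot: [1.006, 1.57, -0.613]
contact_force: [-0.0, -0.6, -0.4]
grip_width: 91.6
```

Run:
```python
from h import *
from plant import *
import cv2
plan([448,9,175],-0.045)
T=capture('top')['image'][125:275,235:435,::-1]; S=capture('side')['image'][120:270,250:450,::-1]
cv2.imwrite('pics/g.png',np.hstack([cv2.resize(x,(400,300),interpolation=2) for x in(T,S)]))
```

```text
t 10.05 tcp [ 545.9 -219.9  178. ] F [-0.  -0.6 -0.4] w 91.6
[[ 0.001  0.999 -0.048]
 [-0.001 -0.048 -0.999]
 [-1.     0.001  0.   ]]
turn -0.19118566147183458
[[ 0.001  0.999 -0.045]
 [-0.001 -0.045 -0.999]
 [-1.     0.001  0.   ]]
delta tool [   2.8 -108.1 -224.3]
```

View pics/g.png

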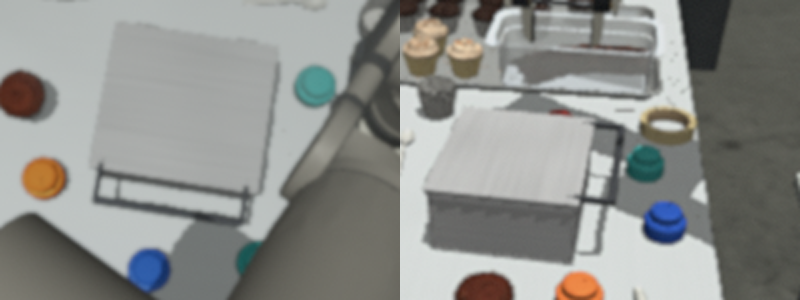

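The top view shows the lid shut and clear. The side view shows the red knob still behind the box at (560,113). Moving over the bar now.

send_rows --pt "0 -12 -24 -0.2" --pt "0 -16 -35 0" --pt "0 -20 -40 0" --pt "0 -20 -40 0" --pt "0 -20 -40 0" --pt "0 -14 -30 0" --pt "0 -6 -15 0" --pt "0 0 0 0" --hand 0.35

```text
time: 11.15
tool_pos: [448.0, 9.1, 177.2]
tcp_rot: [-1.331, 1.57, -2.946]
contact_force: [0.5, 0.1, -0.2]
grip_width: 32.2
```

send_rows --pt "25 0 0 0" --pt "20 0 0 0" --pt "10 0 0 0" --pt "0 0 0 0"

```text
time: 11.65
tool_pos: [448.2, 8.1, 122.1]
tcp_rot: [-1.508, 1.569, -3.124]
contact_force: [-0.3, 0.4, -0.8]
grip_width: 32.3
```

Run:
```python
from h import *
from plant import *
import cv2
plan([448,9,90],-0.045)
i=capture('side')['image'];T=capture('top')['image']
S=i[130:250,290:410,::-1]
S=cv2.resize(S,(600,600),interpolation=2)
t=get_obs()['tool_pos']; print((px(t,'side')-[290,130])*5, (px([448,9,103.5],'side')-[290,130])*5)
cv2.imwrite('pics/h.png',S)
```

```text
t 11.65 tcp [448.2   8.1 122.1] F [-0.3  0.4 -0.8] w 32.3
[[-0.001  0.999 -0.046]
 [-0.    -0.046 -0.999]
 [-1.    -0.001  0.   ]]
turn -0.03821215254650667
[[-0.001  0.999 -0.045]
 [-0.    -0.045 -0.999]
 [-1.    -0.001  0.   ]]
delta tool [32.1 -0.2 -0.9]
[342.17601052 323.78439766] [340.95086444 354.07431428]
```

View pics/h.png

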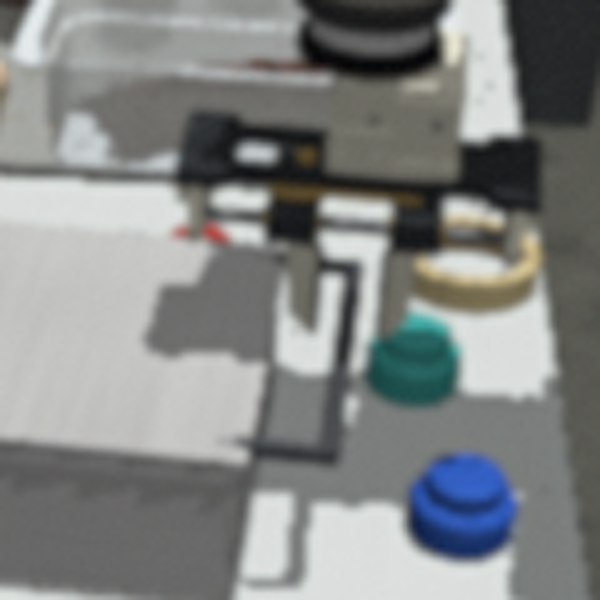

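In the crop the finger centre is at column about 349 and the bar at about 343 (2 px/mm). The bar is therefore about 3 mm further in +x, so I shift by that and descend.

send_rows --pt "0 2.5 0 0" --pt "12 0 0 0" --pt "12 0 0 0" --pt "6 0 0 0" --pt "0 0 0 0"

```text
time: 12.38
tool_pos: [450.2, 8.7, 92.0]
tcp_rot: [-1.62, 1.569, 3.047]
contact_force: [-0.7, 0.1, 0.7]
grip_width: 32.4
```

send_rows --pt "0 0 0 0" --pt "0 0 0 0" --pt "0 0 0 0" --pt "0 0 0 0" --hand 0

```text
time: 12.88
tool_pos: [448.8, 8.7, 92.7]
tcp_rot: [-1.557, 1.567, 3.111]
contact_force: [-5.8, -0.8, 4.0]
grip_width: 11.0
```

The bar is gripped (width 11). The -5.8 N in x says the tool should ease about 1 mm toward -x. Next I compute the arc increments.

```bash
python3 -c "
import numpy as np
n=24
s=np.linspace(0,1,n+1); th=.0143+.785*(3*s**2-2*s**3)
print(np.c_[-np.diff(245*np.sin(th)),np.diff(-245*np.cos(th))].round(1).tolist())
from h import *
plan([448,9,92],-.045)"
```

```text
[[-1.0, 0.0], [-2.8, 0.1], [-4.5, 0.2], [-6.0, 0.4], [-7.3, 0.6], [-8.4, 1.0], [-9.4, 1.5], [-10.1, 2.0], [-10.7, 2.6], [-11.0, 3.2], [-11.2, 3.9], [-11.1, 4.5], [-10.9, 5.0], [-10.5, 5.5], [-9.9, 5.8], [-9.2, 6.0], [-8.4, 6.0], [-7.5, 5.8], [-6.5, 5.4], [-5.5, 4.9], [-4.4, 4.1], [-3.2, 3.1], [-2.0, 2.0], [-0.7, 0.7]]
t 12.875 tcp [448.8   8.7  92.7] F [-5.8 -0.8  4. ] w 11.0
[[-0.004  0.999 -0.045]
 [ 0.    -0.045 -0.999]
 [-1.    -0.004  0.   ]]
turn 0.016861112270660783
[[-0.004  0.999 -0.045]
 [ 0.    -0.045 -0.999]
 [-1.    -0.004  0.   ]]
delta tool [ 0.7 -0.8 -0.2]
```

send_rows --pt "0 -1.2 0 0" --pt "-1 0 0 0" --pt "-3 0.1 0 0" --pt "-4.5 0.2 0 0" --pt "-6 0.4 0 0" --pt "-7.3 0.6 0 0" --pt "-8.4 1 0 0" --pt "-9.4 1.5 0 0"

```text
time: 13.88
tool_pos: [452.6, 8.5, 132.8]
tcp_rot: [-1.442, 1.569, -3.057]
contact_force: [-5.3, -1.2, -2.2]
grip_width: 10.6
```

send_rows --pt "-10.1 2 0 0" --pt "-10.7 2.6 0 0" --pt "-11 3.2 0 0" --pt "-11.2 3.9 0 0" --pt "-11.1 4.5 0 0" --pt "-10.9 5 0 0" --pt "-10.5 5.5 0 0" --pt "-9.9 5.8 0 0"

```text
time: 14.88
tool_pos: [484.0, 6.7, 218.7]
tcp_rot: [-1.241, 1.567, -2.856]
contact_force: [-11.3, -2.7, 3.2]
grip_width: 11.0
```

```bash
python3 -c "
from h import *
plan([521,5,265],-.045)"
```

```text
t 14.875 tcp [484.    6.7 218.7] F [-11.3  -2.7   3.2] w 11.0
[[-0.004  0.999 -0.045]
 [-0.001 -0.045 -0.999]
 [-1.    -0.004  0.001]]
turn 0.019470885091067203
[[-0.004  0.999 -0.045]
 [-0.001 -0.045 -0.999]
 [-1.    -0.004  0.001]]
delta tool [-46.4  36.9   0.1]
```

send_rows --pt "-9.2 5 0 0" --pt "-8.4 5.5 0 0" --pt "-7.5 5.6 0 0" --pt "-6.5 5.4 0 0" --pt "-5.5 4.9 0 0" --pt "-4.4 4.1 0 0" --pt "-3.2 3.1 0 0" --pt "-2 2 0 0"

```text
time: 15.88
tool_pos: [520.2, 4.5, 266.4]
tcp_rot: [-0.301, 1.568, -1.917]
contact_force: [-11.4, -3.8, 7.9]
grip_width: 10.9
```

send_rows --pt "-0.7 0 0 0" --pt "0 0 0 0" --pt "0 0 0 0" --pt "0 0 0 0" --pt "0 0 0 0" --pt "0 0 0 0"

```text
time: 16.62
tool_pos: [520.6, 4.5, 266.8]
tcp_rot: [0.175, 1.569, -1.441]
contact_force: [-7.7, -3.6, 4.1]
grip_width: 11.1
```

Run:
```python
from h import *
from plant import *
import cv2
plan([521,5,265],-.045)
T=capture('top')['image'][100:280,235:475,::-1]; S=capture('side')['image'][80:270,250:450,::-1]
cv2.imwrite('pics/i.png',np.hstack([cv2.resize(T,(400,300),interpolation=2),cv2.resize(S,(400,380),interpolation=2)[:300]]))
cv2.imwrite('pics/j.png',cv2.resize(S,None,fx=3,fy=3,interpolation=2))
```

```text
t 16.625 tcp [520.6   4.5 266.8] F [-7.7 -3.6  4.1] w 11.1
[[ 0.     0.999 -0.045]
 [-0.002 -0.045 -0.999]
 [-1.     0.     0.002]]
turn -0.007301522211207612
[[ 0.     0.999 -0.045]
 [-0.002 -0.045 -0.999]
 [-1.     0.     0.002]]
delta tool [ 1.8  0.3 -0.5]
```

View pics/j.png

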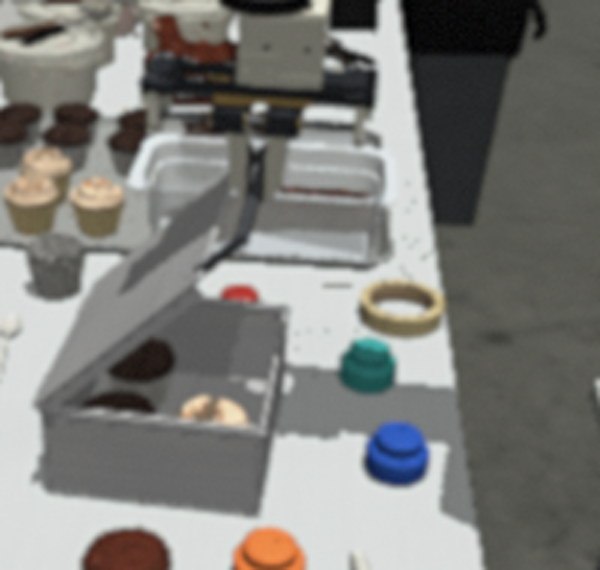

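The lid is open at about 45° with the bar between the fingers (bar at about (255,170)). The timer's red knob is level beyond the box at (240,294). The tool rose 174 mm and moved 72 mm forward, against 172.5 and 74 for 45°. Handing in.

```bash
python3 -c "
from plant import *
o=get_obs();print(o['time'],o['tool_pos'],o['contact_force'],o['grip_width'],abs(o['dq']).max())
close_job()"
```

```text
16.725 [520.63906711   4.52184914 266.84385831] [-9.10100217 -3.98365385  5.99349657] 10.969537038056558 0.0015744778377243087
the job is handed in; nothing more can be done
```

I took the timer off the lid and set it upright on the worktop to the right of the box, at about (546, -217) mm, with the lid still shut. I then gripped the bar handle, raised the lid to about 45°, and handed the job in at 16.7 s with the fingers still holding it.

- **Lid:** between gripping the bar and the end, the tool rose 174 mm and moved 72 mm forward. A 45° opening should give 172.5 and 74 mm. The grip width was a steady 11 mm on the bar, the arm was at rest, and a force of about 11 N remained at the wrist.
- **Timer:** it stands about 220 mm from the box centre. In the last side picture only its red knob shows, because the box hides the body. It looks level and in place, but I did not see the whole timer after letting go.
- **Cupcake and tape:** the arm never came near either. Both show in the last side picture, where they looked unmoved by eye; I did not measure them again.
- **Camera disagreement:** the two cameras differed by about 5 mm, so I averaged them. A close-up then moved the bar grasp 2.5 mm forward. The contact force suggested about 1 mm of that was too much, so I eased it back before lifting.

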